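# Tighten the slotted screw of the specimen clamp by feel

## Task

Take the flat screwdriver out of its stand, set its blade in the slot of the specimen clamp's captive screw and, keeping it seated with a light push of 10 to 20 N, turn the screw clockwise until you feel the turning torque rise by about 0.06 to 0.1 N m as the strap grips the resin mount, and no further, or the mount cracks. Then stand the screwdriver back upright in its hole, fully down, and let go. Touch the clamp only with the screwdriver, and leave the tin, the loupe and the steel weight where they are.

Things in the scene. Friction and masses are not known exactly. Their poses are not given: they have to be found in the camera images.
- driver_grip (a point): Centre of the black handle of the loose flat screwdriver, which starts upright, blade down, in its stand. Handle 52 mm long (26 up and down from here), 26 mm (x) by 24 mm (y), corners rounded, on a round shoulder 30 mm across, 5 mm thick. z points from blade to handle; the blade is broad along x, the flats to grasp face +y and -y. The tip is 91 mm below on the axis. About 90 g.
- driver_tip (a point): Middle of the end edge of the screwdriver's blade, same axes as driver_grip. The blade is 12.5 mm broad (x), 2.4 mm thick (y) and 10 mm high, below a shank 9 mm across; the shoulder under the handle is 60 mm above the tip.
- stand_hole (a point): Mouth centre of the middle hole in the top of the screwdriver's grey stand (fixed; top plate 50 x 80 mm, 66 mm above the desk). The hole goes right through the 14 mm plate, 18 mm across with a 2 mm chamfer; the two outer holes (11 mm, 26 mm to either side) are too small. The screwdriver hangs in it by its shoulder, tip 60 mm below the mouth, 6 mm off the desk.
- slot (a point): Centre of the floor of the slot in the screw head. The slot runs right across the 16.4 mm head along x of this frame, 4.2 mm wide (y) with 0.9 mm chamfers, 3.4 mm deep; z up. Turns with the screw and sinks 4 mm per rad as it tightens, from 42 mm above the desk. No spring. Thread friction is 0.12 N m, so a push of 12 N leaves 0.07 N m to turn it until the strap bites; it stays where left.
- screw (a joint): Angle of the clamp screw in rad, growing clockwise seen from above (tightening): 0 backed off, 1.6 end of thread. Starts at 0 to 0.1. Somewhere between 0.45 and 1.2 the strap meets the mount, felt only as a rise in torque: each further 0.1 rad adds about 16 N on the mount and 0.06 N m; over 8 N holds it, over 40 N cracks it. At 0.70 the slot lies along the clamp's x.
- clamp: Fixed dark steel base of the specimen clamp, 130 x 70 mm, 10 mm thick; origin on the desk under the screw axis, x along the base from the screw to the round nest with the black resin mount (30 mm across, 16 mm high), 50 mm off; z up. An upright panel, 0.36 m high, closes the desk's right side 0.15 to 0.25 m beyond the clamp; clear it from above.
- strap: Aluminium strap, 6 mm thick, origin on its underside on the screw axis, x as the clamp's; sinks with the screw, does not turn. Round the screw head stands a collar, 18 mm inside, 25 mm outside, its rim 8 mm above the slot floor. Its far end bears on the mount by a rubber toe, 2 mm lower. The mount lies on packing of unknown thickness (0 to 3 mm), so where it bites cannot be known.
- driver: The screwdriver as a whole; origin at the blade's tip, axes as driver_grip.
- tin_mid (a point): Centre of a round blue lidded tin, 55 mm across, 22 mm high; a bystander.
- loupe_mid (a point): Centre of a black eye loupe, 38 mm across, 37 mm high; a bystander.
- block_mid (a point): Centre of a round brown steel weight, 45 mm across, 51 mm high; a bystander.

How it is judged:
By the outcome, as a careful person would: the job done as asked, in the order asked, and still so for the second after the job is handed in, with the robot touching nothing.
It also fails if it takes over 72 s, if anything falls off the work surface, if the arm or the gripper's body presses on something with over 40 N, if the wrist force passes 120 N, or if a joint passes its speed limit or range.

## Robot

A 7-joint arm with a two-finger parallel gripper is mounted at the origin on a cart in front of the work surface, level with it; the furniture and walls round the work are solid. World frame = base frame: x ahead of the robot, y to its left, z up, the work surface at z = 0. Lengths are in m, angles in rad, forces in N, time in s.
With the tool pointing down it reaches from about 0.425 to 0.925 m from the base axis. Payload 6.8 kg.
Tool frame: the origin (TCP) lies on the front face of the gripper's body, between the roots of the fingers; the fingertips stand 73 mm ahead of it and the grasp point (between the pads) lies 54 mm ahead of it (env.nose_length is the distance from the TCP to the fingertips, in m); z points along the fingers, y is the line along which they close (so a half turn about z gives the same grasp; the last joint's range is limited). The gripper opens to 85 mm and grips with 20 to 120 N. Pads are 22 mm wide; open, the fingers measure 114 mm over their backs; the gripper's body (76 mm by 85 mm) begins 54 mm behind the grasp point. The pads swing forward as they close: fully open they stand 13 mm farther back than shut.
Start: joints at [1.064, 0.477, 0.022, 1.555, -0.011, 1.109, -0.083], TCP at [0.262, -0.622, 0.304] pointing down, gripper open.
Joint ranges: [-2.96, 2.96], [-0.34, 2.1], [-1.41, 1.46], [0.24, 2.44], [-1.37, 4.51], [0.17, 1.92], [-2.96, 2.96]. Speed limits (rad/s): [2.39, 2.39, 3.14, 3.14, 3.14, 3.14, 3.14].

## Interface

Orientations are given as a unit quaternion [w, x, y, z].
In Python, from cell import env, kin, camera, calibration, job gives the robot as it stands. The module is installed in compiled form; this text tells all that it offers. Calls block until the motion is done:
- env.reach(position, orientation): joint-space move of the TCP to a pose.
- env.movel(position, velocity=0.15, rot=None, stop_force=None): straight line of the TCP; rot=None keeps the orientation; velocity is the mean speed in m/s. With stop_force (N) it stops when the force on the tool has changed by that much, and returns True; else False.
- env.goto_joints(angles): joint-space move.
- env.grip(opening, f_grip=None): finger opening in m; f_grip is the grip in N (None keeps the last); returns when the fingers have stopped.
- env.dwell(seconds).
- kin.inverse_kinematics(position, orientation): joint angles nearest the present ones, or None.
- env.get_state(): the state.
- camera(name): name is "scene" or "top"; returns (picture, depth): 384x512x3 uint8, blue, green, red; 384x512 float32, m along the optical axis (not along the pixel's ray), 0 where there is no reading.
- calibration(name): a dict with "fx", "fy", "cx", "cy" (pixels), "k1" (the pictures are not rectified: a ray, as slopes to the right and down, at radius r is drawn at 1 + k1 r^2 times it, then the intrinsics apply), "rvec" (rotation vector, rad) and "tvec" (3), from world to camera coordinates, as OpenCV has them. Camera axes: x right, y down, z forward; pixel columns grow to the right and rows downward; lengths in m; the calibration is good to about 2 mm. A picture is of the moment at which its call begins. calibration takes no time and is no camera call.
A pose or a line that the arm cannot do raises env.PlanningError and nothing moves.
- job.job_done(): hands the job in; it is judged then, once.
The state is a dict: "time": time; "qpos": joint angles; "joint_velocities": joint speeds; "joint_torque": joint torques, N m; "tcp_pos": TCP position; "orientation": TCP orientation; "force": force on the tool from outside, world axes, zero at the start; "torque": the same for the moment, N m; "opening": finger opening in m; "gripper_force": force on a finger pad.
Only numpy, scipy, OpenCV 4.12 (cv2) and the standard library are available. Lean on these libraries where they do the work, as an engineer would, in place of code of your own. Each camera call takes 0.05 s, during which the arm holds its last target. There are 200 camera calls.

## Working session

There is one attempt and no reset: what is moved stays moved. The work goes in short steps, each a Python script; the robot and the scene stay as the last script left them, time stands still between calls to the robot, and variables do not carry over. Pictures are saved under pics/ and viewed, at most 10 in all, crops included, and the job is handed in when it is done.

```bash
mkdir -p pics; ls; python3 - <<'E'
from cell import env,kin,camera,calibration,job
import cv2,numpy as np
for n in("scene","top"):
    p,d=camera(n); cv2.imwrite(f"pics/{n}0.png",p); np.save(f"pics/{n}0.npy",d)
    c=calibration(n); print(n,c)
    R=cv2.Rodrigues(np.array(c["rvec"],float))[0]; print("cam at",-R.T@np.array(c["tvec"],float).ravel(), "fwd",R[2])
s=env.get_state();print(s)
E
```

```text
pics
scene {'fx': 392.7292150918335, 'fy': 392.7292150918335, 'cx': 258.5890366200265, 'cy': 191.69249510285496, 'k1': 0.014592270418837582, 'rvec': array([ 1.81997556, -0.94938507,  0.59597149]), 'tvec': array([-0.44102351,  0.22165554,  0.63123959])}
cam at [-0.13554628 -0.64160014  0.46051362] fwd [ 0.73958209  0.52803972 -0.41736362]
top {'fx': 440.4095855748187, 'fy': 440.4095855748187, 'cx': 249.9542583165358, 'cy': 182.23137997304147, 'k1': 0.036256423741824056, 'rvec': array([ 2.16677002, -2.14415416,  0.15935678]), 'tvec': array([-0.19318835,  0.51233248,  1.04035392])}
cam at [ 0.36740778 -0.1770046   1.10264386] fwd [ 0.13647459 -0.01002979 -0.9905928 ]
{'time': 0.1, 'qpos': array([ 1.06389144,  0.47772325,  0.02234634,  1.55633261, -0.01147445,
        1.10930922, -0.08313732]), 'joint_velocities': array([ 0.0011185 , -0.00209988,  0.00088762, -0.00211719,  0.00052672,
       -0.00194646, -0.00081808]), 'joint_torque': array([ 5.65854163e-03, -5.97752237e+01,  1.61407158e+00, -2.81952274e+01,
        1.27627503e-02,  5.01862567e-03,  4.70533428e-05]), 'tcp_pos': array([ 0.26194666, -0.62165746,  0.30302746]), 'orientation': array([-7.88414387e-04,  9.80185676e-01,  1.98079186e-01, -2.32825900e-04]), 'force': array([-0.00445706, -0.42052067, -0.05231326]), 'torque': array([ 0.03108367, -0.0217616 , -0.05581134]), 'gripper_force': 0.0, 'opening': 0.08539136642755224}
```

View pics/scene0.png

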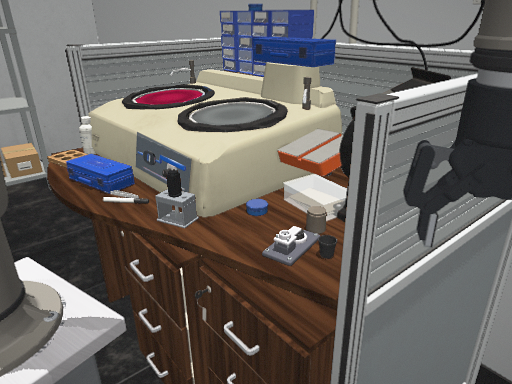

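View pics/top0.png

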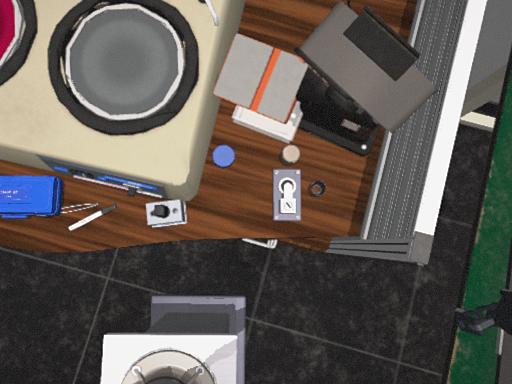

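The scene view shows the stand with the black handle at (174,182), the clamp at (290,243), the tin at (257,207), the weight at (316,218) and the loupe at (327,246). In the top view the stand is at (165,212), the clamp at (287,195), and the panel is to its right at about x=370.

```bash
cat > h.py <<'E'
from cell import env,kin,camera,calibration,job
import cv2,numpy as np
from scipy.spatial.transform import Rotation as Ro
def cam(n):
    c=calibration(n); R=cv2.Rodrigues(np.array(c["rvec"],float))[0]; t=np.array(c["tvec"],float).ravel()
    K=np.array([[c["fx"],0,c["cx"]],[0,c["fy"],c["cy"]],[0,0,1]]); return K,np.array([c["k1"],0,0,0,0.]),R,t
def ray(n,uv):
    K,D,R,t=cam(n); s=cv2.undistortPoints(np.array(uv,float).reshape(-1,1,2),K,D)[:,0]
    return -R.T@t, np.c_[s,np.ones(len(s))]@R
def onplane(n,uv,z):
    o,d=ray(n,uv); return o+d*((z-o[2])/d[:,2])[:,None]
def depthpt(n,uv,dep):
    o,d=ray(n,uv); return o+d*np.array(dep,float).reshape(-1,1)
def proj(n,P):
    K,D,R,t=cam(n); return cv2.projectPoints(np.array(P,float).reshape(-1,1,3),cv2.Rodrigues(R)[0],t,K,D)[0][:,0]
E
python3 - <<'E'
from h import *
a=cv2.imread("pics/top0.png");s=cv2.imread("pics/scene0.png")
A=cv2.resize(a[160:232,140:192],None,fx=7,fy=7,interpolation=cv2.INTER_CUBIC)[:504]
B=cv2.resize(a[160:232,266:318],None,fx=7,fy=7,interpolation=cv2.INTER_CUBIC)
cv2.imwrite("pics/crop1.png",np.hstack([A,B]))
z=np.load("pics/top0.npy")
# depth-derived heights
v,u=np.mgrid[0:384,0:512]; P=depthpt("top",np.c_[u.ravel(),v.ravel()],z.ravel()).reshape(384,512,3)
np.save("pics/P.npy",P)
for n,(r0,r1,c0,c1) in dict(stand=(198,228,142,190),clamp=(165,225,268,304)).items():
    q=P[r0:r1,c0:c1]; print(n); print((q[::3,::3,2]*1000).astype(int))
E
```

```text
stand
[[  0   3   1   2   2   0   1   0  55  36  46  49  53  58  59  54]
 [  0   0   0   0   0   0   1   0  65  65  63  65  64  33  39   0]
 [  0  -1  61  66  63  63  68  66  63  64  65  67  65  39   1   1]
 [  0  -2  64  65 120 131 124 124  93  60  67  63  64  41   6   2]
 [  0   0  69  66 125 130 128 125  92  69  63   5  64  53   2   0]
 [ -3  -2  67  51 122 126 127 123  97  69  66  61  63  53   2   0]
 [  0   0  61  64  68 116 120 114  89  65  66  66  66  62   7   1]
 [  2  -4  66  68  67  64  65  67  66  64  62  67  67  66  14   0]
 [  1   0  64  65  64  66  65  65  68  61   0   2   3   6   4  -2]
 [ -1   1  -1  35   6   3   5   6   3   4   2   0  -1  -5   0   2]]
clamp
[[   0    3   -1    1    0    1    5   17    1    2   -1   -2]
 [   1    0   -3    0    5    0   -1    1    0   -1    3    3]
 [   1    0   10   11    9    9    9   11    9    9   10   -2]
 [  -4   -1   12    7    7    9    9    8    9    6    9    0]
 [   3    0    5   11   10   12    9    9   12    6   10    1]
 [  -2   -1   11    9    9   18   31   26   16    4    7    0]
 [   0    1   12    7   19   28   24   30   32    7   14   -2]
 [  -1   -2    9   14    9   35   39   37   29    8    6    0]
 [  -2   -2    6    7   21   27   36   42   13   12   11    2]
 [  -1    0    9   11   11   15   36   37   19   13    8   -2]
 [  -1    3   12    9   13   11   38   41   12   10   13    1]
 [   2 1102    6    7   11    8   40   39   10    8   11    0]
 [   2    0   13   11   38   40   51   48   39   14   12    2]
 [  -2    1   11    8   38   48   36   46   49   10   10    0]
 [  -1    1    9   10   37   44   44   42   49    7   13   -1]
 [   0    2   10    5   39   37   46   38   36   11    8    0]
 [   0   -1   14    8   14   13   13   12   16    8    9   -2]
 [  -1    0   10    9   13    7   11   12    5    8   16   -3]
 [  -3    0   10   12    7    6   11    8   10   12   10    0]
 [   0   -1    0    0    0    0   -4    1   -1    3   -6   -3]]
```

View pics/crop1.png

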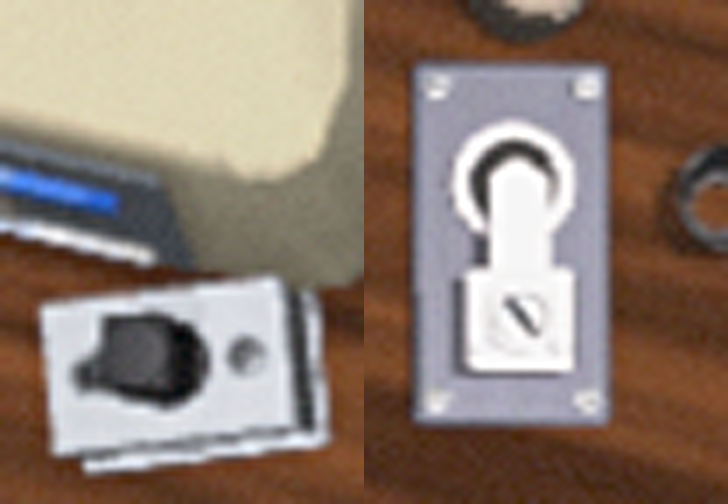

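The crop shows the handle at about (162,211) in top pixels, with the screw head at (288.7,205). The slot runs from upper left to lower right, as expected. The nest lies towards image up. Now I'll measure.

```bash
python3 - <<'E'
from h import *
a=cv2.imread("pics/top0.png");P=np.load("pics/P.npy")
hsv=cv2.cvtColor(a,cv2.COLOR_BGR2HSV);g=a.max(2)
def reg(m,r0,r1,c0,c1):
    o=np.zeros(m.shape,np.uint8);o[r0:r1,c0:c1]=m[r0:r1,c0:c1]
    cs=cv2.findContours(o,cv2.RETR_EXTERNAL,cv2.CHAIN_APPROX_NONE)[0]; return max(cs,key=cv2.contourArea)
def quad(c,z,name,w):
    b=cv2.boxPoints(cv2.minAreaRect(c)).astype(float); q=onplane("top",b,z)
    e=q-np.roll(q,-1,0);L=np.linalg.norm(e,axis=1); k=np.argmax(L)
    print(name,"ctr",q.mean(0).round(4),"sides",L.round(4)[:2],w,"yaw long",np.degrees(np.arctan2(e[k,1],e[k,0])).round(1))
# stand top plate by height
m=((P[...,2]>.056)).astype(np.uint8); quad(reg(m,199,230,140,186),.066,"stand",".05x.08")
m=((P[...,2]>.110)&(P[...,2]<.14)).astype(np.uint8); c=reg(m,196,225,150,175); quad(c,.122,"handle",".026x.024")
m=((g<75)).astype(np.uint8); c=reg(m,200,222,153,171); quad(c,.1,"handle dark","")
# clamp base by height
m=((P[...,2]>.005)).astype(np.uint8); quad(reg(m,165,224,266,305),.010,"clamp",".13x.07")
m=(P[...,2]>.030).astype(np.uint8); quad(reg(m,198,217,275,302),.044,"strap block","")
# slot: dark pixels inside head
G=cv2.cvtColor(a,cv2.COLOR_BGR2GRAY).astype(float); w=np.clip(200-G[198:212,282:295],0,None)
print(G[197:214,280:298].astype(int))
np.set_printoptions(linewidth=200)
print("oven heights near stand (rows 170..200)");
for r in range(150,202,6): print(r,[(int(1000*P[r,k,0]),int(1000*P[r,k,1]),int(1000*P[r,k,2])) for k in range(140,205,12)])
for n,uv,z in(("tin",(223,155),.022),("weight",(290,153),.051),("loupe",(318,187),.037)): print(n,onplane("top",uv,z).round(3))
print("panel",[(P[190,k]*1000).astype(int) for k in(362,370,380,400,420)])
E
```

```text
stand ctr [0.4374 0.0148 0.066 ] sides [0.0812 0.051 ] .05x.08 yaw long 97.0
handle ctr [0.4369 0.0143 0.122 ] sides [0.0265 0.0244] .026x.024 yaw long 90.6
handle dark ctr [0.4381 0.0136 0.1   ] sides [0.0268 0.0326]  yaw long 76.5
clamp ctr [ 0.4911 -0.2771  0.01  ] sides [0.1331 0.0731] .13x.07 yaw long -0.3
strap block ctr [ 0.4589 -0.2776  0.044 ] sides [0.0338 0.0338]  yaw long 90.6
[[152 124  83 110 239 250 247 246 246 246 247 247 223 161 161 158 159 167]
 [168 187 193 200 242 248 246 245 245 245 246 246 237 220 221 193 159 161]
 [194 255 255 253 248 244 244 244 243 243 244 246 248 251 255 238 161 160]
 [167 250 251 248 246 246 247 248 246 247 247 247 247 248 252 235 148 161]
 [163 250 250 246 243 243 244 248 243 241 244 247 246 246 251 231 150 162]
 [162 250 251 238 240 242 185 185 227 221 211 231 242 245 251 232 151 163]
 [160 249 250 235 237 228 138 118 218 252 242 208 237 247 250 233 148 160]
 [160 249 246 235 233 241 220 123 115 233 254 222 228 245 248 234 149 163]
 [166 248 247 235 222 240 249 198  95 150 244 229 233 247 250 234 148 165]
 [162 249 248 232 218 234 250 248
[... 1048 characters left out ...]
147), (514, 0, 151), (515, -24, 148), (516, -49, 139), (531, -66, 45)]
180 [(502, 54, 141), (502, 29, 138), (501, 1, 147), (502, -24, 143), (505, -48, 124), (523, -61, -1)]
186 [(491, 58, 121), (490, 30, 126), (491, 5, 122), (489, -24, 138), (494, -46, 108), (508, -62, -1)]
192 [(484, 72, 62), (483, 40, 77), (480, 9, 99), (481, -18, 99), (483, -43, 78), (492, -62, 1)]
198 [(476, 86, 2), (476, 57, -1), (476, 26, 0), (472, -11, 52), (472, -39, 52), (478, -62, -2)]
tin [[ 0.584 -0.12   0.022]]
weight [[ 0.585 -0.284  0.051]]
loupe [[ 0.504 -0.354  0.037]]
panel [array([ 502, -471,    0]), array([ 502, -490,    1]), array([ 498, -505,   36]), array([ 480, -499,  189]), array([ 461, -479,  344])]
```

```bash
cat >> h.py <<'E'
def quat(yaw):
    "tool down; tool x at world angle yaw"
    q=(Ro.from_euler('z',yaw)*Ro.from_euler('x',np.pi)).as_quat(); return np.array([q[3],q[0],q[1],q[2]])
def yaw():
    w,x,y,z=env.get_state()["orientation"]; X=Ro.from_quat([x,y,z,w]).as_matrix()[:,0]; return np.arctan2(X[1],X[0])
def st(tag=""):
    s=env.get_state(); print(tag,"t%.1f"%s["time"],"p",s["tcp_pos"].round(4),"yaw",round(yaw(),4),"F",s["force"].round(1),"T",s["torque"].round(3),"op",round(s["opening"],4),"gf",round(s["gripper_force"],1)); return s
E
python3 - <<'E'
from h import *
G=cv2.cvtColor(cv2.imread("pics/top0.png"),cv2.COLOR_BGR2GRAY).astype(float)
v,u=np.mgrid[202:209,285:292]; w=np.clip(205-G[202:209,285:292],0,None)
w[(abs((u-288.1)-(v-205))>2.2)]=0
c=np.array([(u*w).sum(),(v*w).sum()])/w.sum(); d=np.c_[(u-c[0]).ravel(),(v-c[1]).ravel()]
e=np.linalg.eigh((d*w.ravel()[:,None]).T@d)[1][:,1]
q=onplane("top",[c,c+4*e],.044); print("slot",c,q[0],"ang",np.degrees(np.arctan2(*(q[1]-q[0])[1::-1])))
st("start"); s=env.get_state(); p=s["tcp_pos"]; y0=yaw()
for pos,ya in(([.437,.0145,.151],0),([.437,.0145,.151],np.pi),([.46,-.278,.187],.65),([.46,-.278,.187],.65-np.pi)):
    j=kin.inverse_kinematics(np.array(pos),quat(ya)); print(pos,ya,None if j is None else np.round(j,2))
env.movel([p[0],p[1],.50],velocity=.3); st("up")
E
```

```text
slot [287.91258278 204.61456954] [ 0.45981266 -0.27977989  0.044     ] ang -142.2601211071592
start t0.1 p [ 0.2619 -0.6217  0.303 ] yaw 0.3988 F [-0.  -0.4 -0.1] T [ 0.031 -0.022 -0.056] op 0.0854 gf 0.0
[0.437, 0.0145, 0.151] 0 [ 0.15  0.35 -0.38  2.21  0.22  0.61 -1.96]
[0.437, 0.0145, 0.151] 3.141592653589793 [ 0.53  0.45 -0.83  2.19  0.52  0.71  0.91]
[0.46, -0.278, 0.187] 0.65 [ 0.56  0.41 -0.16  1.98  0.09  0.76 -0.58]
[0.46, -0.278, 0.187] -2.491592653589793 [ 1.3   0.72 -1.19  1.93  0.78  1.05  1.98]
up t0.9 p [ 0.2618 -0.6213  0.4985] yaw 0.3989 F [-1.  -1.1 -0.4] T [0.068 0.022 0.017] op 0.0853 gf 0.0
```

```bash
python3 - <<'E'
from h import *
env.reach(np.array([.40,-.28,.50]),quat(.2)); st("mid")
env.reach(np.array([.437,.0145,.26]),quat(0)); st("above")
env.grip(.055,f_grip=40)
env.movel([.437,.0145,.151],velocity=.12,stop_force=8); st("down")
env.grip(0.0,f_grip=40); s=st("gripped")
E
```

```text
mid t2.3 p [ 0.3996 -0.2812  0.4996] yaw 0.1984 F [ 0.8 -0.3 -0. ] T [-0.     0.047  0.056] op 0.0856 gf 0.0
above t3.7 p [0.4378 0.0136 0.2605] yaw -0.0016 F [-0.5  0.5  0.8] T [ 0.018 -0.073  0.033] op 0.0857 gf 0.0
down t5.2 p [0.4375 0.0146 0.1515] yaw 0.0001 F [-0.  -0.1 -0.3] T [ 0.071 -0.058  0.002] op 0.0552 gf 0.0
gripped t5.5 p [0.4374 0.0145 0.1516] yaw -0.0001 F [-0.8 -1.4  6.3] T [-0.081  0.21  -0.024] op 0.0234 gf 39.3
```

```bash
python3 - <<'E'
from h import *
env.grip(0.0,f_grip=70); st("regrip")
env.movel([.4374,.0145,.252],velocity=.12); st("lifted")
env.reach(np.array([.4598,-.2798,.225]),quat(.655)); env.dwell(.2); st("over slot")
p,d=camera("scene"); cv2.imwrite("pics/s1.png",p)
t=np.array([.4598,-.2798,.080]); print("expected tip px",proj("scene",[t,t+[0,0,.06],[.4598,-.2798,.044]]))
c=proj("scene",[t])[0].astype(int)
cv2.imwrite("pics/s1c.png",cv2.resize(p[c[1]-45:c[1]+35,c[0]-45:c[0]+45],None,fx=7,fy=7,interpolation=cv2.INTER_CUBIC)); print(c)
E
```

```text
regrip t5.8 p [0.4374 0.0145 0.1517] yaw -0.0001 F [-1.  -0.   6.9] T [-0.123  0.331 -0.002] op 0.0233 gf 68.1
lifted t6.8 p [0.4369 0.0144 0.2513] yaw 0.0 F [ 0.2 -0.2 -1. ] T [ 0.013 -0.02  -0.   ] op 0.0235 gf 68.5
over slot t8.1 p [ 0.4604 -0.2784  0.2252] yaw 0.6571 F [ 0.2  0.2 -1. ] T [ 0.047  0.021 -0.008] op 0.0236 gf 69.5
expected tip px [[284.48140212 219.16100891]
 [285.02265047 192.07112604]
 [284.17436959 234.61046207]]
[284 219]
```

View pics/s1c.png

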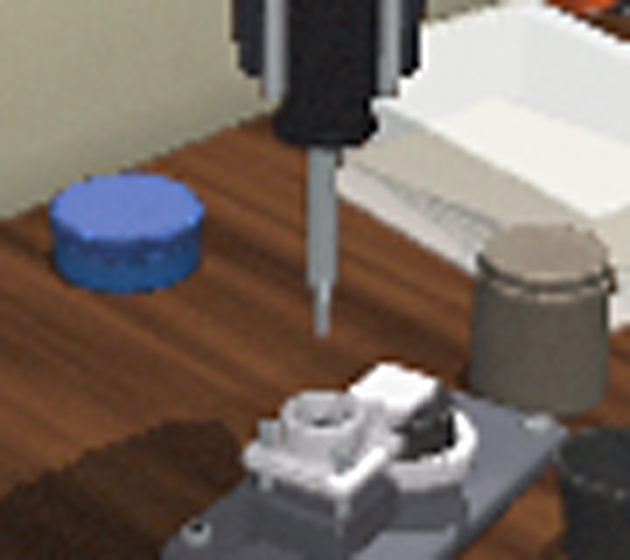

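The driver is held vertically with its tip at about (284.4,221.5). The blade appears edge-on, so it lies along tool x. The collar centre at (284.7,232) matches my projected slot position to within about 0.5 px. I'll go down now.

```bash
python3 - <<'E'
from h import *
q=quat(.655)
env.movel([.4598,-.2798,.203],velocity=.06,rot=q); env.dwell(.3); st("hover")
r=env.movel([.4598,-.2798,.183],velocity=.01,rot=q,stop_force=8); print(r); st("touch")
env.dwell(.3); st("settled")
E
```

```text
hover t9.0 p [ 0.4599 -0.2799  0.2033] yaw 0.655 F [-0.5  0.4 -1.3] T [ 0.027 -0.047  0.01 ] op 0.0233 gf 69.5
True
touch t10.4 p [ 0.4603 -0.2797  0.1873] yaw 0.6551 F [-1.2  0.2  5.5] T [ 0.137  0.211 -0.002] op 0.0232 gf 70.5
settled t10.7 p [ 0.4602 -0.2797  0.1873] yaw 0.6551 F [-1.1  0.1  5.6] T [0.204 0.17  0.006] op 0.023 gf 70.4
```

It's seated: TCP z is 0.1873 against an expected 0.1876. Next I'll set the push and do a first safe turn to get the baseline torque.

```bash
cat >> h.py <<'E'
import json
B=-1.2   # Fz bias with the driver in hand
def avg(n=6):
    F=[];T=[]
    for _ in range(n):
        env.dwell(.02); s=env.get_state(); F.append(s["force"]); T.append(s["torque"])
    return np.mean(F,0),np.mean(T,0),s
class Turn:
    def __init__(o,x,y,zc,yc): o.x,o.y,o.zc,o.yc=x,y,zc,yc
    def step(o,dy,dz,v=.004):
        o.yc-=dy; o.zc-=dz; t0=env.get_state()["time"]
        env.movel([o.x,o.y,o.zc],velocity=v,rot=quat(o.yc)); F,T,s=avg(); o.F=F[2]-B; o.T=T[2]
        o.Tc=o.T+.004*(o.F-13)   # torque referred to a 13 N push
        print("yc %.3f ya %.4f zc %.5f z %.5f F %.1f Fxy %.1f %.1f T %.3f Tc %.3f t%.2f"%(o.yc,yaw(),o.zc,s["tcp_pos"][2],o.F,F[0],F[1],o.T,o.Tc,s["time"]))
    def save(o): json.dump([o.x,o.y,o.zc,o.yc],open("turn.json","w"))
E
python3 - <<'E'
from h import *
t=Turn(.4600,-.2797,.1873,.655)
t.step(0,0)
for _ in range(8):
    if t.F>12: break
    t.step(0,.0003)
for _ in range(3): t.step(.03,0)
t.save()
E
```

```text
yc 0.655 ya 0.6550 zc 0.18730 z 0.18744 F 4.2 Fxy 0.6 0.6 T 0.009 Tc -0.026 t11.17
yc 0.655 ya 0.6550 zc 0.18700 z 0.18728 F 6.0 Fxy 0.0 1.2 T -0.002 Tc -0.030 t11.52
yc 0.655 ya 0.6549 zc 0.18670 z 0.18722 F 8.3 Fxy -0.5 0.6 T -0.014 Tc -0.033 t11.87
yc 0.655 ya 0.6549 zc 0.18640 z 0.18715 F 10.5 Fxy -1.2 1.1 T -0.006 Tc -0.016 t12.22
yc 0.655 ya 0.6550 zc 0.18610 z 0.18706 F 12.3 Fxy -1.6 1.2 T -0.022 Tc -0.024 t12.57
yc 0.625 ya 0.6250 zc 0.18610 z 0.18705 F 12.3 Fxy -1.6 1.8 T 0.027 Tc 0.024 t12.92
yc 0.595 ya 0.5950 zc 0.18610 z 0.18707 F 12.1 Fxy -1.7 1.3 T 0.007 Tc 0.003 t13.27
yc 0.565 ya 0.5649 zc 0.18610 z 0.18710 F 11.1 Fxy -1.2 0.9 T 0.018 Tc 0.011 t13.62
```

```bash
python3 - <<'E'
from h import *
t=Turn(*json.load(open("turn.json"))); F=11.5
for i in range(9):
    t.step(.04,(13.5-F)/7000*.6+(.00016 if i>0 else 0)); F=t.F
t.save()
E
```

```text
yc 0.525 ya 0.5248 zc 0.18593 z 0.18708 F 12.2 Fxy -1.3 0.3 T 0.015 Tc 0.011 t13.97
yc 0.485 ya 0.4848 zc 0.18566 z 0.18704 F 13.6 Fxy -1.4 0.2 T 0.048 Tc 0.050 t14.32
yc 0.445 ya 0.4449 zc 0.18551 z 0.18700 F 14.5 Fxy -1.7 0.5 T 0.037 Tc 0.043 t14.67
yc 0.405 ya 0.4049 zc 0.18543 z 0.18691 F 14.6 Fxy -1.3 0.5 T 0.071 Tc 0.077 t15.02
yc 0.365 ya 0.3649 zc 0.18536 z 0.18682 F 14.4 Fxy -1.6 0.8 T 0.063 Tc 0.069 t15.37
yc 0.325 ya 0.3250 zc 0.18528 z 0.18667 F 14.1 Fxy -1.8 0.6 T 0.038 Tc 0.043 t15.72
yc 0.285 ya 0.2850 zc 0.18517 z 0.18649 F 13.8 Fxy -1.7 0.6 T 0.057 Tc 0.060 t16.07
yc 0.245 ya 0.2449 zc 0.18504 z 0.18634 F 13.5 Fxy -1.4 0.7 T 0.079 Tc 0.081 t16.42
yc 0.205 ya 0.2049 zc 0.18488 z 0.18619 F 13.8 Fxy -2.3 0.3 T 0.058 Tc 0.062 t16.77
```

```bash
sed -i 's/def avg(n=6)/def avg(n=14)/' h.py; python3 - <<'E'
from h import *
t=Turn(*json.load(open("turn.json"))); F=13.8
for i in range(24):
    t.step(.04,(13.5-F)/7000*.6+.00016); F=t.F
    if t.Tc>.105: break
t.save()
E
```

```text
yc 0.165 ya 0.1650 zc 0.18475 z 0.18601 F 13.8 Fxy -1.9 0.6 T 0.059 Tc 0.063 t17.25
yc 0.125 ya 0.1249 zc 0.18461 z 0.18587 F 13.8 Fxy -1.8 0.6 T 0.065 Tc 0.068 t17.73
yc 0.085 ya 0.0848 zc 0.18448 z 0.18569 F 13.5 Fxy -1.9 0.5 T 0.061 Tc 0.063 t18.22
yc 0.045 ya 0.0449 zc 0.18432 z 0.18556 F 13.7 Fxy -1.8 0.6 T 0.067 Tc 0.069 t18.70
yc 0.005 ya 0.0049 zc 0.18417 z 0.18537 F 13.9 Fxy -2.1 0.7 T 0.063 Tc 0.067 t19.18
yc -0.035 ya -0.0351 zc 0.18404 z 0.18523 F 13.6 Fxy -2.0 1.1 T 0.073 Tc 0.075 t19.67
yc -0.075 ya -0.0751 zc 0.18389 z 0.18505 F 13.7 Fxy -2.3 0.9 T 0.055 Tc 0.058 t20.15
yc -0.115 ya -0.1150 zc 0.18375 z 0.18491 F 13.7 Fxy -2.1 0.8 T 0.061 Tc 0.063 t20.63
yc -0.155 ya -0.1551 zc 0.18360 z 0.18475 F 14.0 Fxy -2.3 0.9 T 0.061 Tc 0.065 t21.12
yc -0.195 ya -0.1951 zc 0.18349 z 0.18468 F 14.2 Fxy -2.3 1.1 T 0.074 Tc 0.079 t21.60
yc -0.235 ya -0.2350 zc 0.18339 z 0.18459 F 14.5 Fxy -2.4 1.3 T 0.082 Tc 0.088 t22.08
yc -0.275 ya -0.2750 zc 0.18332 z 0.18452 F 14.7 Fxy -2.9 1.3 T 0.091 Tc 0.098 t22.57
yc -0.315 ya -0.3150 zc 0.18326 z 0.18447 F 14.9 Fxy -2.7 1.1 T 0.112 Tc 0.120 t23.05
```

```bash
python3 - <<'E'
from h import *
t=Turn(*json.load(open("turn.json"))); F=14.9
for i in range(3):
    t.step(.03,(14-F)/7000*.5+.00006); F=t.F
    if t.Tc>.065+.076: break
F,T,s=avg(20); print("final",F[2]-B,T[2],T[2]+.004*(F[2]-B-13))
t.save()
E
```

```text
yc -0.345 ya -0.3450 zc 0.18326 z 0.18444 F 14.8 Fxy -3.0 1.3 T 0.122 Tc 0.129 t23.53
yc -0.375 ya -0.3750 zc 0.18326 z 0.18439 F 14.7 Fxy -3.3 1.1 T 0.122 Tc 0.129 t24.02
yc -0.405 ya -0.4050 zc 0.18325 z 0.18434 F 14.6 Fxy -3.0 1.0 T 0.140 Tc 0.146 t24.50
final 14.47131097354819 0.13208848294410683 0.1379737268382996
```

The torque has risen by about 0.075 N m over the baseline, so I stop turning here. Next I unwind within the slot slack, lift out and return the driver to the stand.

```bash
python3 - <<'E'
from h import *
t=Turn(*json.load(open("turn.json")))
t.step(-.10,-.0004); t.step(-.08,-.0004); t.step(0,-.0006)
env.movel([t.x,t.y,.20],velocity=.04,rot=quat(t.yc)); st("lift")
env.movel([t.x,t.y,.255],velocity=.1,rot=quat(t.yc)); env.dwell(.2); st("up")
p,d=camera("top"); cv2.imwrite("pics/t2.png",p)
p,d=camera("scene"); cv2.imwrite("pics/s2.png",p)
env.reach(np.array([.4374,.0145,.252]),quat(0)); env.dwell(.2); st("over stand")
p2,d=camera("scene"); cv2.imwrite("pics/s3.png",p2)
x=cv2.resize(np.hstack([p[165:265,245:305],p2[130:230,145:205]]),None,fx=5,fy=5,interpolation=cv2.INTER_CUBIC); cv2.imwrite("pics/s23.png",x)
print(proj("scene",[[.4374,.0145,.106],[.4374,.0145,.066]]))
E
```

```text
yc -0.305 ya -0.3051 zc 0.18365 z 0.18448 F 11.4 Fxy -1.8 1.1 T 0.048 Tc 0.041 t25.32
yc -0.225 ya -0.2251 zc 0.18405 z 0.18458 F 8.6 Fxy -1.0 0.4 T 0.015 Tc -0.002 t25.80
yc -0.225 ya -0.2252 zc 0.18465 z 0.18470 F 4.7 Fxy 0.2 -0.6 T 0.017 Tc -0.016 t26.33
lift t26.9 p [ 0.4598 -0.2796  0.2   ] yaw -0.225 F [ 0.2 -0.9 -0.6] T [ 0.001 -0.015  0.059] op 0.0233 gf 69.5
up t27.8 p [ 0.4597 -0.2795  0.2542] yaw -0.2249 F [ 0.2  0.3 -1.4] T [0.003 0.042 0.035] op 0.0231 gf 69.5
over stand t29.2 p [0.4377 0.0133 0.2519] yaw -0.0026 F [-0.4  0.3 -1.1] T [ 0.034 -0.015  0.014] op 0.023 gf 80.4
[[172.38861747 179.11595117]
 [174.09768245 194.62098582]]
```

View pics/s23.png

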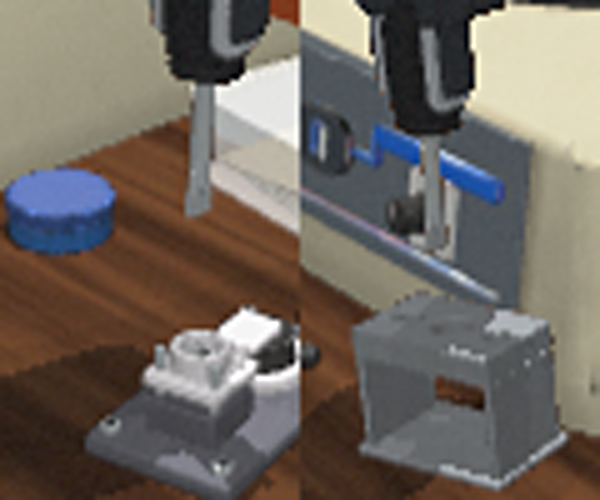

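The clamp, tin and weight are unmoved. The driver hangs with its tip at about (171.6,180) over the stand hole and leans slightly towards -x, so I bias the insertion by +1.5 mm.

```bash
python3 - <<'E'
from h import *
q=quat(0); x,y=.4389,.0145
env.movel([x,y,.235],velocity=.05,rot=q); st("hover")
r=env.movel([x,y,.158],velocity=.05,rot=q,stop_force=6); print(r); st("in")
if not r:
    r=env.movel([x,y,.148],velocity=.015,rot=q,stop_force=5); print(r); st("down")
p,d=camera("scene"); cv2.imwrite("pics/s4.png",p)
E
```

```text
hover t29.7 p [0.4387 0.0145 0.2346] yaw 0.0002 F [ 0.3  0.4 -0.7] T [0.002 0.    0.013] op 0.0232 gf 80.5
False
in t31.4 p [0.4391 0.0145 0.1583] yaw -0.0001 F [-0.2  1.2 -1.4] T [-0.022 -0.013  0.033] op 0.0229 gf 80.5
True
down t31.9 p [0.439  0.0142 0.152 ] yaw -0.0004 F [-0.1 -1.3  3.3] T [-0.317 -0.073  0.023] op 0.0235 gf 81.1
```

```bash
python3 - <<'E'
from h import *
s=env.get_state()["tcp_pos"]
env.grip(.03); env.grip(.055); env.dwell(.2); st("open")
env.movel([s[0],s[1],.26],velocity=.12); st("up")
env.reach(np.array([.45,-.15,.42]),quat(0)); env.dwell(.2); st("away")
a,da=camera("top"); b,db=camera("scene"); cv2.imwrite("pics/t5.png",a); cv2.imwrite("pics/s5.png",b)
v,u=np.mgrid[0:384,0:512]; P=depthpt("top",np.c_[u.ravel(),v.ravel()],da.ravel()).reshape(384,512,3)
m=P[200:222,152:172,2]; print("handle top z",np.median(m[(m>.11)&(m<.16)]))
f=lambda i,w,k:cv2.resize(i[w[0]:w[1],w[2]:w[3]],(k,500),interpolation=cv2.INTER_CUBIC)
cv2.imwrite("pics/fin.png",np.hstack([f(b,(155,235,150,200),312),f(a,(160,232,266,318),360)]))
E
```

```text
open t32.8 p [0.4384 0.0144 0.1517] yaw -0.0002 F [-0.1 -0.9  0. ] T [0.002 0.016 0.008] op 0.0547 gf 0.0
up t33.8 p [0.4386 0.0141 0.2594] yaw -0.0001 F [ 0.1 -0.4  0.4] T [ 0.002  0.035 -0.026] op 0.0548 gf 0.0
away t34.9 p [ 0.4499 -0.1487  0.4188] yaw 0.0024 F [-0.1  0.1 -0.2] T [ 0.03  -0.004  0.021] op 0.0548 gf 0.0
handle top z nan
  return _methods._mean(a, axis=axis, dtype=dtype,
  ret = ret.dtype.type(ret / rcount)
```

View pics/fin.png

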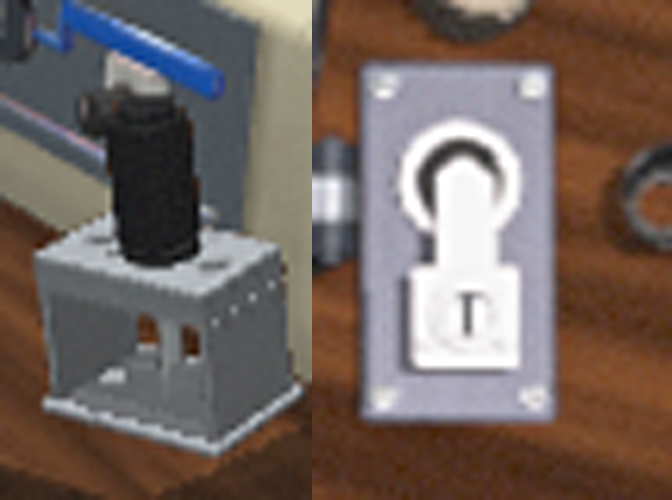

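The driver stands upright with its shoulder on the plate, and the slot now lies roughly along the clamp's x. I'll make one numeric check against the first picture before handing in.

```bash
python3 - <<'E'
from h import *
def m(f):
    g=cv2.imread(f)[155:202,160:185].max(2)<50; r,c=np.nonzero(g); return r.min()+155,r.max()+155,np.mean(r)+155,np.mean(c)+160,g.sum()
A=m("pics/scene0.png");B_=m("pics/s5.png");print(A,B_)
if abs(A[1]-B_[1])<=1 and abs(A[2]-B_[2])<1.2 and abs(A[3]-B_[3])<2: st("end"); print(job.job_done())
E
```

```text
(np.int64(170), np.int64(196), np.float64(183.02915451895043), np.float64(173.19533527696794), np.int64(343)) (np.int64(171), np.int64(196), np.float64(183.1942028985507), np.float64(173.7159420289855), np.int64(345))
end t35.0 p [ 0.45   -0.1492  0.4193] yaw 0.0016 F [0.1 0.2 0.4] T [ 0.01  0.01 -0.01] op 0.055 gf 0.0
the job is handed in; nothing more can be done
None
```

I tightened the screw until the torque had risen about 0.075 N m, pushing at 12 to 15 N while it turned, then stood the screwdriver back upright in its hole, fully down and released, and handed the job in at 35 s of the 72 s.

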